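Click the slip printer's paper-thickness lever to the fifth notch and snap its bail down

TASK

A five-part slip lies over the platen of the little slip printer. Click the printer's paper-thickness lever towards its back, notch by notch, to the fifth of the seven notches counted from the front: let it sit a moment in the fourth before the last click, never go past the fifth, and push the springy lever no harder than it needs to click (it can take 12 N). Then swing the raised paper bail forward and press it down on the platen, with no more than 20 N, until it snaps home; leave the ink bottle standing where it is.

Things in the scene. Friction and masses are not known exactly. Their poses are not given: they have to be found in the camera images.
- printer: compact grey slip printer fixed to the desk, 130 mm deep (x), 92 wide (y); its front faces the robot. Origin: centre of its underside; +x from front to back, +y left seen from the front. The lever stands in an open bay, 84 mm wide inside, behind a 57 mm high front rim (x -65 to -53); side walls 66 mm high, roll housing at the back (from x +41) 62. Ribbon cassette at y +17 to +41, 65 high
- paper_lever (a joint): index of the paper-thickness lever: a steel pointer that turns beside the tooth row of a steel quadrant plate. 0 rad in the first (front) notch, 0.11 more for every notch towards the back: 0.33 in the fourth (upright), 0.44 in the fifth, 0.66 in the seventh. A sprung roller snaps it from notch to notch, half way between them. It starts in one of the first three
- lever_spindle (a point): axis on which pointer and thumb blade turn, along the printer's y; the printer's point (-24, -4, 10) mm
- fifth_rib (a point): the long rib (13 mm; the others 5 mm) on the right side of the quadrant plate that marks the fifth notch; the ribs, one a notch, lie 52 mm from the spindle. The plate stands at the printer's y = -18 mm, its top 64 mm above the desk
- thumb_blade: thumb lever that moves the index: springy strip with a black pad 15 mm wide (y), 18 tall, 4 thick. Origin: pad centre, 72 mm from the spindle, 78 to 82 mm above the desk; x points to the back, z along the strip. It bends by 1 mm per 0.8 N, at most 9 mm, so the pad runs 3 to 9 mm ahead before the index clicks (2 to 7 N at the pad, different each time) and the push drops by 2 N or more. A notch is 7.9 mm of pad travel
- bail (a joint): angle of the paper bail about its pivots: 0 fully down on the platen, growing as the bar rises and swings to the back; starts about 1.3 rad open, 1.5 at most. It stays where it is put (about 1 N at the bar to move it). From about 0.23 rad a spring catch resists with 4 to 8 N at the bar; past 0.07 rad it pulls the bail home
- bail_pivot (a point): middle of the bail's pivot axis, which runs along the printer's y; the printer's point (30, 0, 56) mm
- bail_bar: the paper bail: a steel bar of 5.6 mm diameter, 74 mm long along y, with two rubber rollers (9 mm diameter, at y +23 and -23 mm), on two arms 30 mm long. Origin on the pivot axis; with the bail down its axes are the printer's
- bail_mid (a point): middle of the bail's bar, 30 mm from the pivot axis. With the bail down it is the printer's point (4, 0, 72) mm, 0.55 rad above level as seen from the pivot; fully raised it is at about (44, 0, 82) mm
- ink_bottle: square ink bottle, 55 x 55 mm, 68 mm tall with its cap, standing beside the printer, not to be disturbed. Origin: centre of its underside

How it is judged:
On the way, in this order (a step that is already met when the one before it is completed fails the run):
1. the lever's index rests in the fourth notch (within 0.03 rad) (value of joint paper_lever between 0.3 and 0.36 rad), for 0.3 s.
2. the lever's index rests in the fifth notch (within 0.03 rad), the thumb blade let go (value of joint paper_lever between 0.41 and 0.47 rad and contact force between the fingers and thumb_blade below 0.3 N), for 0.3 s.
3. the bail is down on its catch (below 0.035 rad) (value of joint bail below 0.035 rad), for 0.3 s.
At the end, for the whole second after the job is handed in: the index is in the fifth notch (0.44 rad, within 0.03), the bail is down on its catch (below 0.035 rad), and the ink bottle stands upright within 20 mm of where it was (value of joint paper_lever between 0.41 and 0.47 rad and value of joint bail between -0.05 and 0.035 rad and distance of ink_bottle from where it was at the start of the episode below 0.02 m and angle between ink_bottle's own z axis and vertical below 0.15 rad); the robot touches nothing.
It fails at once if the index passed the fifth notch (beyond 0.50 rad) (value of joint paper_lever above 0.5 rad).
It fails at once if the fingers pushed the thumb blade with more than 12 N (contact force between the fingers and thumb_blade above 12 N).
It fails at once if the fingers pushed the bail with more than 20 N (contact force between the fingers and bail_bar above 20 N).
It fails at once if the ink bottle was shoved 20 mm or knocked over (distance of ink_bottle from where it was at the start of the episode above 0.02 m or angle between ink_bottle's own z axis and vertical above 0.3 rad).
It also fails if it takes over 61 s, if anything falls off the work surface, if the arm or the gripper's body presses on something with over 40 N, if the wrist force passes 120 N, or if a joint passes its speed limit or range.

ROBOT

A 7-joint arm with a two-finger parallel gripper is mounted at the origin on the work surface; the furniture and walls round the work are solid. World frame = base frame: x ahead of the robot, y to its left, z up, the work surface at z = 0. Lengths are in m, angles in rad, forces in N, time in s.
With the tool pointing down it reaches from about 0.425 to 0.925 m from the base axis. Payload 6.8 kg.
Tool frame: the origin (TCP) lies between the finger pads; the fingertips stand 19 mm ahead of it and the grasp point (between the pads) is the TCP (robot.tip_reach is the distance from the TCP to the fingertips, in m); z points along the fingers, y is the line along which they close (so a half turn about z gives the same grasp; the last joint's range is limited). The gripper opens to 85 mm and grips with 20 to 120 N. Pads are 22 mm wide; open, the fingers measure 114 mm over their backs; the gripper's body (76 mm by 85 mm) begins 54 mm behind the grasp point. The pads swing forward as they close: fully open they stand 13 mm farther back than shut.
Start: joints at [-1.229, 0.477, 0.022, 1.555, -0.011, 1.109, -0.083], TCP at [0.293, 0.608, 0.25] pointing down, gripper open.
Joint ranges: [-2.96, 2.96], [-0.34, 2.1], [-1.41, 1.46], [0.24, 2.44], [-1.37, 4.51], [0.17, 1.92], [-2.96, 2.96]. Speed limits (rad/s): [2.39, 2.39, 3.14, 3.14, 3.14, 3.14, 3.14].

INTERFACE

Orientations are given as a unit quaternion [x, y, z, w].
In Python, from cell import robot, imaging gives the robot as it stands.
- The arm moves only by the shell command python3 -m handwheel 'ROWS' [FORCE]. ROWS is JSON, a list of rows, each a list of 7 numbers: the shift along the tool's x, y, z in m, then the turn, a rotation vector about the tool's x, y, z in rad, then the finger opening in m, from 0 to 0.0854. In form: [[dx, dy, dz, rx, ry, rz, fingers], ...]. A call has 1 to 12 rows; each row shifts and turns the commanded pose from where the row before left it, along the tool's axes as they then stand; what a row does not reach is not made up. A row lasts 1/8 s, in which the tool goes at most 62.5 mm and 10.7 degrees, less where a joint would pass 70% of its speed; a pose out of reach is approached as far as the arm can. A call with a gripper value outside its range is refused whole. The fingers move at their own pace and stop on an object; FORCE is the grip in N (left out, the last holds). Time passes only in rows, so rows that do not move let the fingers close. It gives the time, the measured TCP pose, the force, the opening and the grip force at its end, in the units of the state.
- robot.observe(): the state, without advancing time (a new reading comes with each control period).
- imaging.grab_frame(name): name is "scene" or "top"; returns a dict with "frame" (420x560x3 uint8, red, green, blue), "z_map" (420x560 float32, m along the optical axis (not along the pixel's ray), 0 where there is no reading), "fx", "fy", "cx", "cy" (pixels), "rvec" (rotation vector, rad) and "tvec" (3), from world to camera coordinates, as OpenCV has them. Camera axes: x right, y down, z forward; pixel columns grow to the right and rows downward; lengths in m; the calibration is good to about 2 mm. A picture is of the moment at which its call begins.
- robot.job_done(): hands the job in; it is judged then, once.
The state is a dict: "time": time; "joint_pos": joint angles; "joint_velocities": joint speeds; "tau": joint torques, N m; "position": TCP position; "tool_rot": TCP orientation; "wrist_force": force on the tool from outside, world axes, zero at the start; "wrist_torque": the same for the moment, N m; "gripper_width": opening from 0.0 (shut) to 1.0 (fully open); "grip_force": force on a finger pad.
Only numpy, scipy, OpenCV 4.12 (cv2) and the standard library are available. Lean on these libraries where they do the work, as an engineer would, in place of code of your own. Each camera call takes 0.05 s, during which the arm holds its last target. There are 200 camera calls.

## Working session

There is one attempt and no reset: what is moved stays moved. The work goes in short steps, Python scripts to look and compute and a shell command to move; the robot and the scene stay as the last step left them, time stands still between calls to the robot, and variables do not carry over. Pictures are saved under pics/ and viewed, at most 10 in all, crops included, and the job is handed in when it is done.

```bash
ls; mkdir -p pics; python3 - <<'E'
from cell import robot, imaging
import cv2, numpy as np
s=robot.observe(); print({k:np.round(v,3) for k,v in s.items()})
for n in ("scene","top"):
    f=imaging.grab_frame(n); np.save(f"pics/{n}0.npy",f,allow_pickle=True)
    cv2.imwrite(f"pics/{n}0.png",f["frame"][:,:,::-1])
    R=cv2.Rodrigues(np.array(f["rvec"]))[0]; print(n,f["fx"],f["cx"],f["cy"],-R.T@np.array(f["tvec"]),R.round(3).tolist())
E
```

```text
pics
{'time': np.float64(0.0), 'joint_pos': array([-1.229,  0.478,  0.022,  1.556, -0.012,  1.109, -0.083]), 'joint_velocities': array([-0.001,  0.001, -0.   ,  0.   , -0.001,  0.001, -0.002]), 'tau': array([ 0.0000e+00, -5.9646e+01,  1.6070e+00, -2.8119e+01,  1.2000e-02,
        9.0000e-03, -0.0000e+00]), 'position': array([0.293, 0.607, 0.249]), 'tool_rot': array([ 0.223,  0.975, -0.001, -0.   ]), 'wrist_force': array([-0.379,  0.49 ,  0.537]), 'wrist_torque': array([ 0.01 , -0.049,  0.019]), 'grip_force': np.float64(0.0), 'gripper_width': np.float64(0.997)}
scene 417.312935874479 276.1359858056833 208.7997221473766 [-0.21420923 -0.5928729   0.51843721] [[0.488, -0.873, 0.002], [-0.45, -0.253, -0.856], [0.748, 0.417, -0.517]]
top 437.9072640439928 286.4164803307171 207.86454126295473 [ 0.18800711 -0.22331231  0.90451803] [[-0.158, -0.987, 0.002], [-0.964, 0.154, -0.218], [0.215, -0.036, -0.976]]
```

View pics/scene0.png

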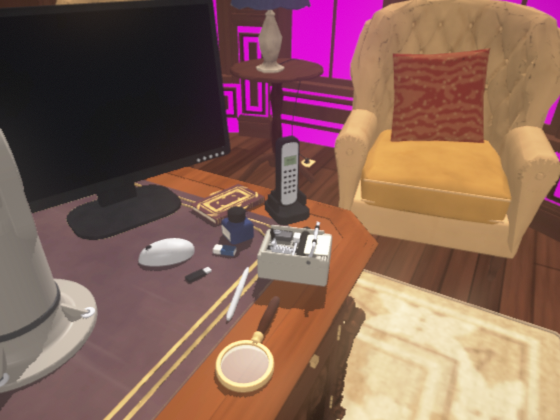

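View pics/top0.png

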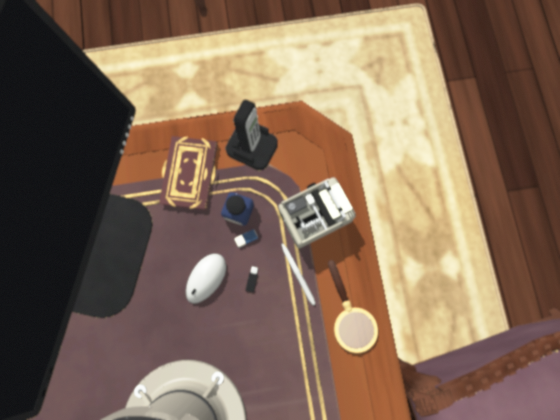

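The scene view shows the printer at about (295,255) with the ink bottle left of it at (237,225). In the top view they are at (317,212) and (237,208). The monitor stands between the printer and the arm's start. Next I measure them from depth.

```bash
cat > h.py <<'E'
import numpy as np, cv2
from cell import robot, imaging
def cloud(f):
    R=cv2.Rodrigues(np.array(f["rvec"]))[0]; z=f["z_map"]; v,u=np.mgrid[:420,:560]
    p=np.stack([(u-f["cx"])/f["fx"]*z,(v-f["cy"])/f["fy"]*z,z],-1)
    w=(p-np.array(f["tvec"]).ravel())@R; w[z==0]=np.nan
    return w
def ray(f,u,v):
    R=cv2.Rodrigues(np.array(f["rvec"]))[0]
    return -R.T@np.array(f["tvec"]).ravel(), R.T@np.array([(u-f["cx"])/f["fx"],(v-f["cy"])/f["fy"],1])
def plane(f,u,v,z):
    o,d=ray(f,u,v); return o+d*(z-o[2])/d[2]
def proj(f,p): return cv2.projectPoints(np.array(p,float).reshape(-1,3),np.array(f["rvec"]),np.array(f["tvec"]),np.array([[f["fx"],0,f["cx"]],[0,f["fy"],f["cy"]],[0,0,1.]]),None)[0].reshape(-1,2)
def load(n): return np.load(n,allow_pickle=True).item()
E
python3 - <<'E'
from h import *
for n,b in (("top",(250,150,380,260)),("scene",(215,195,345,295))):
    f=load(f"pics/{n}0.npy"); w=cloud(f); x0,y0,x1,y1=b
    c=f["frame"][y0:y1,x0:x1,::-1]; cv2.imwrite(f"pics/{n}c.png",cv2.resize(c,None,fx=6,fy=5.4 if n=="top" else 6,interpolation=cv2.INTER_CUBIC) if 0 else cv2.resize(c,None,fx=5.4,fy=5.4,interpolation=cv2.INTER_CUBIC))
    q=w[y0:y1,x0:x1].reshape(-1,3); m=(q[:,2]>.05)&(q[:,2]<.075); 
    print(n,np.nanmin(w[...,2]),m.sum())
    if n=="top":
        m=(q[:,2]>.035)&(q[:,2]<.09)
    r=cv2.minAreaRect((q[m][:,:2]*1000).astype(np.float32)); print(r)
    print(np.nanpercentile(q[:,2],[0,5,25,50,75,90,99,100]).round(4))
    # monitor
    a=w.reshape(-1,3); k=(a[:,2]>.1)&(a[:,0]>.1)&(a[:,0]<1.1)&(abs(a[:,1])<1); print("tall",np.nanmin(a[k],0),np.nanmax(a[k],0))
    for yy in np.arange(-.5,1,.1):
        kk=k&(abs(a[:,1]-yy)<.05)
        if kk.sum()>5: print(round(yy,1),kk.sum(),a[kk].min(0).round(2),a[kk].max(0).round(2))
E
```

```text
top -0.7983697978549362 2251
((384.38995361328125, -271.308349609375), (246.16848754882812, 151.69715881347656), 60.247554779052734)
[-7.803e-01 -7.669e-01 -3.000e-04  1.900e-03  2.200e-02  6.110e-02
  8.500e-02  9.130e-02]
tall [ 0.10001231 -0.22553309  0.10001632] [0.63914648 0.23414952 0.43621062]
-0.2 789 [ 0.51 -0.23  0.1 ] [ 0.55 -0.18  0.19]
-0.0 3246 [0.54 0.02 0.1 ] [0.64 0.05 0.4 ]
0.1 21886 [0.29 0.05 0.1 ] [0.63 0.15 0.44]
0.2 8509 [0.1  0.15 0.1 ] [0.35 0.23 0.31]
scene -0.7984257265338468 2412
((400.0481872558594, -254.75042724609375), (274.268310546875, 186.96078491210938), 41.885154724121094)
[-0.7888 -0.001   0.0015  0.0094  0.0419  0.0615  0.0797  0.0899]
tall [ 0.17408695 -0.22799756  0.10001932] [0.64369646 0.21136805 0.44372957]
-0.2 965 [ 0.5  -0.23  0.1 ] [ 0.55 -0.18  0.19]
-0.0 2480 [0.53 0.02 0.1 ] [0.64 0.05 0.44]
0.1 19345 [0.28 0.05 0.1 ] [0.64 0.15 0.44]
0.2 15560 [0.17 0.15 0.1 ] [0.4  0.21 0.44]
```

View pics/topc.png

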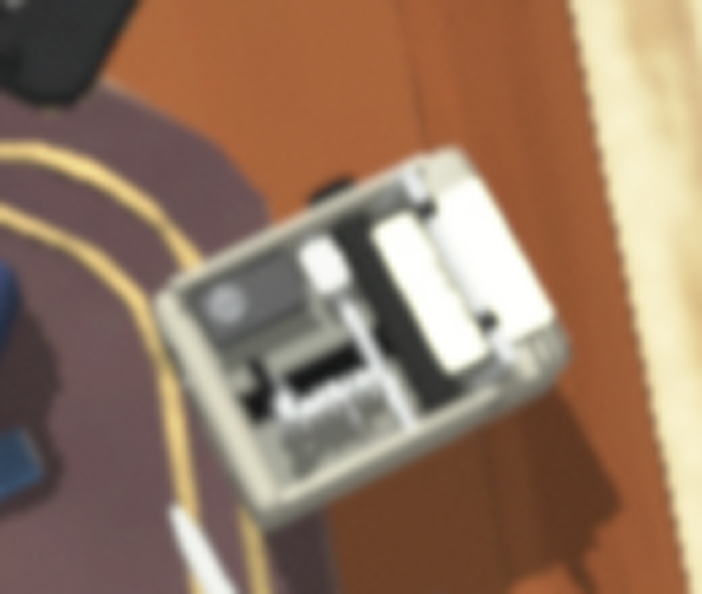

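View pics/scenec.png

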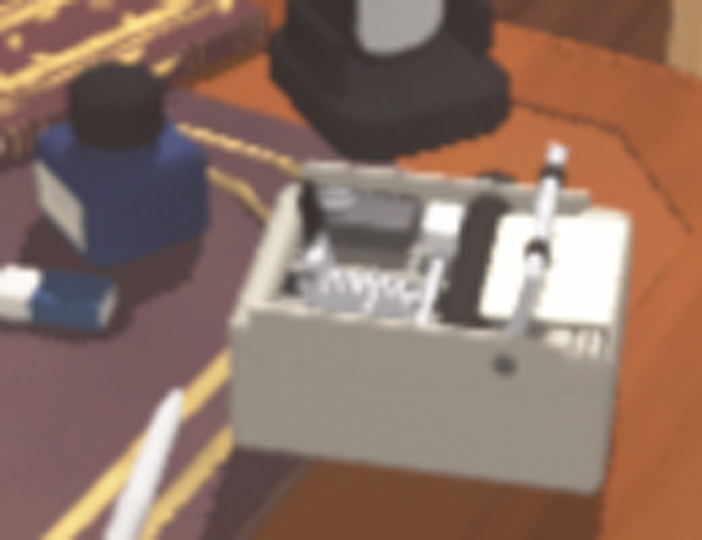

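The crops show the printer top's corners at crop (160,300), (455,150), (568,355) and (272,525). The black pad is at (255,390), near the front rim, and the bail is raised at the back. Now I fix the printer pose and the monitor's extent.

```bash
python3 - <<'E'
from h import *
f=load("pics/top0.npy"); w=cloud(f)
g=load("pics/scene0.npy"); wg=cloud(g)
# printer corners from crop px (scale 5.4)
C=np.array([[160,300],[455,150],[568,355],[272,525]])/5.4+[250,150]
P=[plane(f,u,v,h) for (u,v),h in zip(C,(.062,.064,.064,.062))]; print(np.round(P,4).tolist())
P=np.array(P);print("sides",[np.linalg.norm(P[i]-P[(i+1)%4]).round(4) for i in range(4)])
# cloud-based: points z 52..68 mm in a 110mm disc
c=P.mean(0)[:2]
A=np.vstack([w.reshape(-1,3),wg.reshape(-1,3)])
for nm,B in (("top",w.reshape(-1,3)),("scene",wg.reshape(-1,3))):
    m=(B[:,2]>.054)&(B[:,2]<.069)&(np.hypot(B[:,0]-c[0],B[:,1]-c[1])<.095)
    r=cv2.minAreaRect((B[m][:,:2]*1000).astype(np.float32)); print(nm,m.sum(),r)
    d=(B[:,2]>.070)&(B[:,2]<.1)&(np.hypot(B[:,0]-c[0],B[:,1]-c[1])<.075); print("above70",d.sum(),(B[d]*1000).round(0)[::max(1,d.sum()//25)].tolist())
for v in (0,5,20,50,100): print("scene",v,[wg[v,u].round(2).tolist() for u in (2,60,120,180,205,215)])
for uv in ((0,2),(2,30),(2,45),(50,70),(110,130),(200,100),(300,60),(400,35),(300,2)): print("top",uv,w[uv].round(2))
E
```

```text
[[0.3802, -0.2422, 0.062], [0.4187, -0.3587, 0.064], [0.3361, -0.3851, 0.064], [0.2922, -0.269, 0.062]]
sides [np.float64(0.1228), np.float64(0.0867), np.float64(0.1242), np.float64(0.0919)]
top 1954 ((363.4254455566406, -312.67169189453125), (100.03366088867188, 130.1777801513672), 18.03221321105957)
above70 173 [[411.0, -339.0, 86.0], [406.0, -339.0, 88.0], [407.0, -331.0, 74.0], [401.0, -337.0, 87.0], [397.0, -341.0, 91.0], [394.0, -337.0, 89.0], [392.0, -339.0, 87.0], [389.0, -342.0, 89.0], [386.0, -342.0, 87.0], [383.0, -347.0, 85.0], [379.0, -346.0, 87.0], [375.0, -346.0, 87.0], [371.0, -347.0, 86.0], [367.0, -348.0, 86.0], [364.0, -354.0, 85.0], [360.0, -353.0, 87.0], [356.0, -352.0, 88.0], [353.0, -355.0, 91.0], [351.0, -359.0, 88.0], [348.0, -352.0, 86.0], [345.0, -356.0, 87.0], [341.0, -357.0, 88.0], [338.0, -356.0, 86.0], [351.0, -274.0, 77.0], [334.0, -356.0, 82.0], [334.0, -355.0, 75.0], [341.0, -270.0, 88.0], [339.0, -275.0, 85.0], [337.0, -275.0, 77.0]]
scene 1789 ((361.6937561035156, -315.2981872558594), (101.43391418457031, 128.96844482421875), 17.818017959594727)
ab
[... 847 characters left out ...]
, [0.62, 0.05, 0.43], [2.61, 1.51, 0.21]]
scene 20 [[0.24, 0.2, 0.42], [0.33, 0.17, 0.42], [0.43, 0.13, 0.41], [0.55, 0.08, 0.4], [0.61, 0.05, 0.4], [0.64, 0.04, 0.39]]
scene 50 [[0.23, 0.21, 0.38], [0.31, 0.17, 0.37], [0.42, 0.13, 0.35], [0.54, 0.08, 0.34], [0.6, 0.05, 0.33], [0.63, 0.04, 0.33]]
scene 100 [[0.2, 0.21, 0.3], [0.29, 0.17, 0.28], [0.39, 0.12, 0.26], [0.52, 0.07, 0.23], [0.58, 0.05, 0.22], [0.6, 0.04, 0.22]]
top (0, 2) [0.61 0.06 0.43]
top (2, 30) [0.63 0.05 0.39]
top (2, 45) [ 1.63  0.61 -0.77]
top (50, 70) [0.62 0.04 0.3 ]
top (110, 130) [0.61 0.02 0.09]
top (200, 100) [0.44 0.09 0.1 ]
top (300, 60) [0.26 0.16 0.12]
top (400, 35) [0.1  0.22 0.1 ]
top (300, 2) [0.26 0.18 0.26]
```

```bash
cat >> h.py <<'E'
yaw=np.radians(-72.1); O=np.array([.3625,-.3140,0])
Rp=np.array([[np.cos(yaw),-np.sin(yaw),0],[np.sin(yaw),np.cos(yaw),0],[0,0,1]])
def toP(p): return (np.asarray(p)-O)@Rp
def toW(p): return np.asarray(p)@Rp.T+O
E
python3 - <<'E'
from h import *
for n in ("top","scene"):
    f=load(f"pics/{n}0.npy"); q=toP(cloud(f))*1000; c=f["frame"].astype(int)
    near=(abs(q[...,0])<80)&(abs(q[...,1])<62)
    m=near&(q[...,2]>50)&(q[...,2]<69)
    print(n,"x",np.percentile(q[m][:,0],[0.5,2,98,99.5]).round(1),"y",np.percentile(q[m][:,1],[.5,2,98,99.5]).round(1))
    for xs in (-55,-30,0,30,60):
        k=m&(abs(q[...,0]-xs)<8); print("  x",xs,"y range",np.percentile(q[k][:,1],[1,99]).round(1),"n",k.sum())
    for ys in (-35,0,35):
        k=m&(abs(q[...,1]-ys)<8); print("  y",ys,"x range",np.percentile(q[k][:,0],[1,99]).round(1))
    k=near&(q[...,2]>69)&(q[...,0]<0); print("  pad",k.sum(),np.c_[q[k],c[k].mean(1)].round(0).astype(int).tolist())
    k=near&(q[...,2]>80)&(q[...,0]>10); print("  bar",np.median(q[k],0).round(1),"y",np.percentile(q[k][:,1],[1,99]).round(), "slope",np.polyfit(q[k][:,1],q[k][:,0],1).round(3))
    # bottle
    B=cloud(f).reshape(-1,3); col=c.reshape(-1,3)
    k=(col[:,2]>col[:,0]+20)&(B[:,2]>.03)&(B[:,2]<.08)&(B[:,0]<.7)&(B[:,1]>-.3); print("  bottle",k.sum(),np.median(B[k],0).round(3),B[k].min(0).round(3),B[k].max(0).round(3))
E
```

```text
top x [-65.6 -64.1  60.1  62.8] y [-47.2 -46.9  44.1  48.7]
  x -55 y range [-46.9  43.5] n 297
  x -30 y range [-47.2  44. ] n 216
  x 0 y range [-47.2  48.8] n 302
  x 30 y range [-47.5  43.9] n 287
  x 60 y range [-45.9  42.3] n 224
  y -35 x range [-65.4  62.5]
  y 0 x range [-65.8  60.8]
  y 35 x range [-64.3  61.3]
  pad 34 [[-47, 1, 91, 83], [-45, 1, 85, 82], [-42, 1, 77, 101], [-48, -1, 88, 74], [-46, -2, 88, 63], [-43, -1, 81, 86], [-48, -2, 87, 86], [-47, -3, 87, 57], [-45, -4, 85, 68], [-42, -3, 77, 106], [-47, -4, 83, 69], [-46, -6, 89, 58], [-43, -6, 81, 85], [-41, -5, 72, 122], [-49, -7, 88, 83], [-47, -7, 87, 56], [-45, -8, 88, 67], [-42, -8, 79, 101], [-48, -9, 88, 51], [-46, -10, 88, 50], [-44, -11, 85, 84], [-41, -9, 71, 120], [-49, -11, 87, 39], [-47, -12, 86, 46], [-45, -12, 84, 82], [-42, -12, 76, 135], [-45, -13, 77, 98], [-41, -13, 71, 202], [-44, -16, 69, 180], [-39, -19, 69, 210], [-43, -19, 70, 210], [-40, -20, 70, 216], [-44, -20, 71, 183], [-43, -21, 71, 196]]
  bar [34.7 -1.5 87.3] y [-40.  37.] slope [-0.    34.931]
  bottle 363 [ 0.388 -0.163  0.041] [ 
[... 634 characters left out ...]
6, -17, 87, 89], [-44, -16, 88, 55], [-43, -14, 86, 53], [-42, -6, 81, 72], [-41, -1, 78, 118], [-46, -15, 84, 105], [-44, -15, 84, 57], [-43, -11, 82, 51], [-42, -8, 80, 60], [-41, -5, 78, 95], [-44, -14, 82, 64], [-43, -14, 82, 51], [-41, -11, 80, 54], [-41, -4, 75, 68], [-45, -13, 79, 69], [-42, -14, 80, 52], [-41, -13, 79, 53], [-41, -6, 74, 64], [-40, -1, 71, 87], [-45, -14, 77, 76], [-43, -13, 76, 52], [-41, -14, 78, 53], [-40, -9, 74, 65], [-43, -14, 75, 54], [-41, -14, 75, 63], [-40, -8, 71, 81], [-43, -13, 72, 61], [-41, -15, 74, 92]]
  bar [ 36.8 -12.2  87.2] y [-43.  35.] slope [5.0000e-03 3.6947e+01]
  bottle 77 [ 0.393 -0.177  0.041] [ 0.365 -0.191  0.036] [ 0.411 -0.13   0.043]
```

```bash
sed -i 's/O=np.array(.*/O=np.array([.3597,-.3149,0])/' h.py; python3 -c "
from cell import robot; print(robot.tip_reach)"; python3 -m handwheel '[[0,0,-0.05,0,0,0.135,0],[0,0,-0.05,0,0,0.135,0],[0,0,-0.05,0,0,0.135,0],[0,0,-0.05,0,0,0.135,0],[0,0,-0.05,0,0,0.135,0],[0,0,-0.05,0,0,0.132,0],[0,0,0,0,0,0,0]]'; python3 -c "
from cell import robot; s=robot.observe(); print(s['joint_pos'].round(2) if hasattr(s['joint_pos'],'round') else s['joint_pos'],s['position'],s['tool_rot'],s['wrist_force'])"
```

```text
0.019
time: 0.98
position: [0.2939, 0.6084, 0.5547]
tool_rot: [0.588, 0.809, 0.004, -0.001]
wrist_force: [0.0, 0.6, -1.2]
gripper_width: 0.003
grip_force: 0.0
[-1.34  0.39  0.21  1.04 -0.08  1.71 -0.84] [0.29391542 0.60842797 0.55472153] [ 5.88233474e-01  8.08682400e-01  3.67977483e-03 -7.84512148e-04] [ 0.04733616  0.63728139 -1.2055843 ]
```

```bash
python3 -m handwheel '[[-0.043,0.021,0,0,0,0,0],[-0.043,0.021,0,0,0,0,0],[-0.043,0.021,0,0,0,0,0],[-0.043,0.021,0,0,0,0,0],[-0.043,0.021,0,0,0,0,0],[-0.043,0.021,0,0,0,0,0],[-0.043,0.021,0,0,0,0,0],[-0.046,0.02,0,0,0,0,0],[-0.046,-0.01,0,0,0,0,0],[-0.046,-0.01,0,0,0,0,0]]'; python3 -c "
from cell import robot; s=robot.observe(); print(s['joint_pos'].round(2))"
```

```text
time: 2.22
position: [0.569, 0.2341, 0.5482]
tool_rot: [0.588, 0.809, -0.001, -0.001]
wrist_force: [0.6, -0.1, -0.3]
gripper_width: -0.001
grip_force: 0.0
[-0.77  0.27  0.38  1.23 -0.1   1.67 -0.09]
```

```bash
python3 -m handwheel '[[-0.04,-0.02,0,0,0,0,0],[-0.04,-0.02,0,0,0,0,0],[-0.04,-0.02,0,0,0,0,0],[-0.04,-0.02,0,0,0,0,0],[-0.04,-0.02,0,0,0,0,0],[-0.04,-0.02,0,0,0,0,0],[-0.04,-0.02,0,0,0,0,0],[-0.04,-0.02,0,0,0,0,0],[-0.014,-0.05,0,0,0,0,0],[-0.014,-0.05,0,0,0,0,0],[-0.014,-0.05,0,0,0,0,0],[-0.014,-0.055,0,0,0,0,0]]'; python3 -m handwheel '[[0,0,0.06,0,0,0,0],[0,0,0.06,0,0,0,0],[0,0,0.06,0,0,0,0],[0,0,0,0,0,0,0]]';python3 - <<'E'
from h import *
s=robot.observe(); print(s['joint_pos'].round(2), toP(s['position'])*1000)
E
```

```text
time: 3.72
position: [0.3362, -0.2351, 0.5489]
tool_rot: [0.587, 0.809, -0.001, -0.001]
wrist_force: [0.0, -1.9, 0.9]
gripper_width: 0.006
grip_force: 0.0
time: 4.22
position: [0.3343, -0.233, 0.366]
tool_rot: [0.588, 0.809, -0.002, -0.005]
wrist_force: [0.6, -0.3, 0.5]
gripper_width: -0.0
grip_force: 0.0
[-0.34 -0.17  0.71  2.01  0.12  1.27  0.64] [-85.76581329   0.96294911 366.01575129]
```

```bash
python3 -m handwheel '[[0,0,0.06,0,0,0,0],[0,0,0.06,0,0,0,0],[0,0,0.06,0,0,0,0],[0,0,0.06,0,0,0,0],[0,0,0.01,0,0,0,0],[0,0,0,0,0,0,0],[0,0,0,0,0,0,0]]';python3 - <<'E'
from h import *
s=robot.observe(); print(s['joint_pos'].round(2), toP(s['position'])*1000,s['wrist_force'])
c=[]
for n,b in (("scene",(225,185,345,285)),("top",(235,140,365,248))):
    f=imaging.grab_frame(n); np.save(f"pics/{n}1.npy",f,allow_pickle=True); x0,y0,x1,y1=b
    c.append(cv2.resize(f["frame"][y0:y1,x0:x1,::-1],(400,333),interpolation=cv2.INTER_CUBIC))
cv2.imwrite("pics/v1.png",np.hstack(c))
E
```

```text
time: 5.1
position: [0.3402, -0.2353, 0.1228]
tool_rot: [0.588, 0.809, 0.002, 0.002]
wrist_force: [1.3, -0.2, 0.4]
gripper_width: -0.0
grip_force: 0.0
[-0.19  0.31  0.76  2.31 -0.37  0.64  1.16] [-81.73401206   5.86258948 122.82044255] [ 1.3340503  -0.20846848  0.37414956]
```

View pics/v1.png

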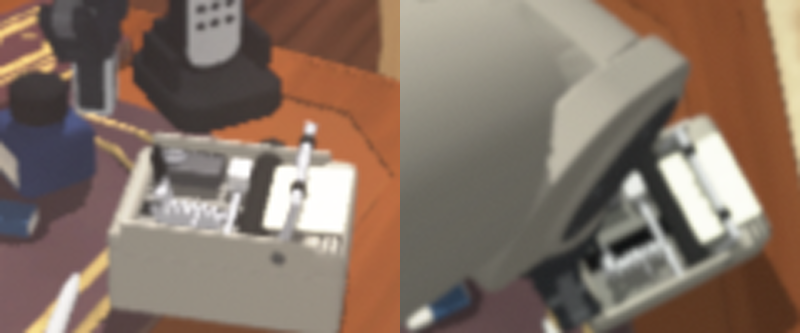

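Left: the closed finger is at (95,80), in front of the printer, with the black pad at (155,175). Right: the gripper hides the pad's area. I'll lower in front of the pad.

```bash
python3 -m handwheel '[[0,-0.004,0.01,0,0,0,0],[0,0,0.01,0,0,0,0],[-0.004,0,0.005,0,0,0,0],[0,0,0,0,0,0,0],[0,0,0,0,0,0,0]]';python3 - <<'E'
from h import *
s=robot.observe(); print(s['joint_pos'].round(2), toP(s['position'])*1000,s['wrist_force']@Rp)
E
```

```text
time: 5.82
position: [0.3352, -0.2399, 0.0952]
tool_rot: [0.588, 0.809, -0.0, -0.0]
wrist_force: [0.4, -0.4, 0.1]
gripper_width: 0.002
grip_force: 0.0
[-0.12  0.37  0.7   2.32 -0.44  0.58  1.24] [-78.92682481  -0.2421531   95.23366313] [0.46355966 0.24100922 0.11236414]
```

```bash
cat > st.py <<'E'
from h import *
s=robot.observe(); print(round(float(s['time']),2),"P",(toP(s['position'])*1000).round(1),"F",(s['wrist_force']@Rp).round(1))
E
python3 -m handwheel '[[-0.006,0.002,0,0,0,0,0],[-0.005,0,0,0,0,0,0],[0,0,0,0,0,0,0]]' >/dev/null; python3 st.py
python3 -m handwheel '[[-0.002,0,0,0,0,0,0],[0,0,0,0,0,0,0]]' >/dev/null; python3 st.py
python3 -m handwheel '[[-0.002,0,0,0,0,0,0],[0,0,0,0,0,0,0]]' >/dev/null; python3 st.py
python3 -m handwheel '[[-0.002,0,0,0,0,0,0],[0,0,0,0,0,0,0]]' >/dev/null; python3 st.py
python3 -m handwheel '[[-0.002,0,0,0,0,0,0],[0,0,0,0,0,0,0]]' >/dev/null; python3 st.py
python3 -m handwheel '[[-0.002,0,0,0,0,0,0],[0,0,0,0,0,0,0]]' >/dev/null; python3 st.py
python3 -m handwheel '[[-0.002,0,0,0,0,0,0],[0,0,0,0,0,0,0]]' >/dev/null; python3 st.py
```

```text
6.2 P [-67.5   2.1  95.4] F [0.2 0.5 0.3]
6.45 P [-66.    1.9  95.3] F [-0.1  0.2  0.2]
6.7 P [-64.    1.9  95.3] F [ 0.2 -0.7 -0.4]
6.95 P [-62.    1.9  95.3] F [-0.1 -0.8  0.3]
7.2 P [-60.    1.9  95.3] F [ 0.1  0.1 -0.5]
7.45 P [-58.3   1.9  95.2] F [-0.9 -1.4  0.7]
7.7 P [-55.8   2.   95.3] F [-0.5  0.4  0.5]
```

```bash

python3 -m handwheel '[[-0.001,0,0,0,0,0,0],[0,0,0,0,0,0,0]]' >/dev/null; python3 st.py
python3 -m handwheel '[[-0.001,0,0,0,0,0,0],[0,0,0,0,0,0,0]]' >/dev/null; python3 st.py
python3 -m handwheel '[[-0.001,0,0,0,0,0,0],[0,0,0,0,0,0,0]]' >/dev/null; python3 st.py
python3 -m handwheel '[[-0.001,0,0,0,0,0,0],[0,0,0,0,0,0,0]]' >/dev/null; python3 st.py
python3 -m handwheel '[[-0.001,0,0,0,0,0,0],[0,0,0,0,0,0,0]]' >/dev/null; python3 st.py
python3 -m handwheel '[[-0.001,0,0,0,0,0,0],[0,0,0,0,0,0,0]]' >/dev/null; python3 st.py
```

```text
7.95 P [-55.    1.9  95.3] F [ 0.2 -0.2 -0.1]
8.2 P [-54.2   1.9  95.3] F [-0.7  1.   0.8]
8.45 P [-53.2   1.9  95.3] F [-1.2 -0.3  1.2]
8.7 P [-52.2   1.9  95.3] F [-1.9 -0.3  1.5]
8.95 P [-51.3   1.9  95.3] F [-2.8 -0.6  1.9]
9.2 P [-50.3   1.9  95.2] F [-2.8  0.8  2. ]
```

```bash

python3 -m handwheel '[[-0.001,0,0,0,0,0,0],[0,0,0,0,0,0,0]]' >/dev/null; python3 st.py
python3 -m handwheel '[[-0.001,0,0,0,0,0,0],[0,0,0,0,0,0,0]]' >/dev/null; python3 st.py
python3 -m handwheel '[[-0.001,0,0,0,0,0,0],[0,0,0,0,0,0,0]]' >/dev/null; python3 st.py
python3 -m handwheel '[[-0.001,0,0,0,0,0,0],[0,0,0,0,0,0,0]]' >/dev/null; python3 st.py
```

```text
9.45 P [-49.3   1.9  95.3] F [-3.1  0.6  3.1]
9.7 P [-48.2   1.9  95.3] F [-3.9  0.   2.3]
9.95 P [-46.7   2.   95.3] F [ 0.2 -0.3 -0.6]
10.2 P [-45.4   2.1  95.4] F [-0.3  0.  -0. ]
```

```bash
python3 - <<'E'
from h import *
f=imaging.grab_frame("scene"); np.save("pics/scene2.npy",f,allow_pickle=True)
for n in ("pics/scene0.npy","pics/scene2.npy"):
    g=load(n); q=toP(cloud(g))*1000; c=g["frame"].astype(int)
    k=(abs(q[...,1]+6)<13)&(q[...,2]>66)&(q[...,2]<100)&(q[...,0]<0)&(q[...,0]>-75)
    print(n,k.sum())
    for z in range(68,98,4):
        kk=k&(abs(q[...,2]-z)<2)
        if kk.sum(): print(z,np.c_[q[kk][:,:2],c[kk].mean(1)].round(0).astype(int).tolist()[:14])
c=f["frame"][195:255,255:335,::-1]; cv2.imwrite("pics/v2.png",cv2.resize(c,(800,600),interpolation=cv2.INTER_CUBIC))
E
```

```text
pics/scene0.npy 52
68 [[-40, -4, 121], [-40, -7, 158], [-39, -9, 193], [-42, -12, 188], [-40, -13, 228], [-38, -14, 222], [-37, -13, 166], [-41, -17, 227], [-39, -17, 239], [-38, -15, 222], [-41, -19, 203]]
72 [[-40, 2, 87], [-40, -5, 81], [-43, -10, 61], [-41, -12, 92]]
76 [[-41, 1, 118], [-41, -1, 68], [-41, -3, 64], [-45, -11, 76], [-43, -10, 52], [-41, -11, 53], [-40, -6, 65], [-43, -11, 54], [-41, -11, 63]]
80 [[-43, -1, 87], [-42, -3, 72], [-42, -5, 60], [-41, -2, 95], [-44, -12, 64], [-43, -11, 51], [-41, -8, 54], [-45, -10, 69], [-42, -11, 52], [-41, -10, 53]]
84 [[-47, -1, 74], [-43, 0, 95], [-43, 1, 91], [-43, -11, 53], [-46, -12, 105], [-44, -12, 57], [-43, -8, 51]]
88 [[-47, -1, 95], [-45, 0, 99], [-43, 1, 121], [-44, -3, 68], [-45, -7, 69], [-43, -6, 59], [-46, -11, 104], [-45, -10, 60], [-43, -8, 56], [-46, -14, 89], [-44, -13, 55]]
pics/scene2.npy 168
68 [[-29, -3, 118], [-27, -15, 159], [-30, -18, 181], [-28, -19, 186], [-30, -19, 169], [-28, -19, 172]]
72 [[-29, -6, 69], [-31, -10, 63], [-30, -10, 80], [-30, -8, 108], [-33, -12, 114], [-31, -12, 130], [-29, -13, 146]
[... 697 characters left out ...]
], [-44, -13, 97], [-43, -9, 88]]
88 [[-30, 3, 131], [-55, -4, 130], [-53, -5, 113], [-37, -2, 154], [-34, 2, 92], [-32, 0, 77], [-30, 2, 107], [-55, -5, 128], [-54, -3, 112], [-45, -7, 63], [-36, -4, 152], [-35, -3, 133], [-33, -5, 79], [-29, -1, 92]]
92 [[-34, 1, 122], [-55, -4, 134], [-53, -5, 113], [-35, -4, 139], [-33, -1, 105], [-32, 2, 110], [-46, -10, 64], [-38, -7, 116], [-35, -4, 138], [-50, -13, 71], [-48, -12, 64], [-46, -10, 62], [-43, -7, 64], [-41, -12, 64]]
96 [[-55, -3, 132], [-54, -3, 98], [-34, 2, 105], [-55, -6, 127], [-53, -4, 98], [-36, -4, 153], [-35, -4, 140], [-33, 0, 120], [-55, -6, 131], [-53, -6, 108], [-45, -8, 62], [-36, -4, 153], [-35, -4, 140], [-50, -11, 71]]
```

View pics/v2.png

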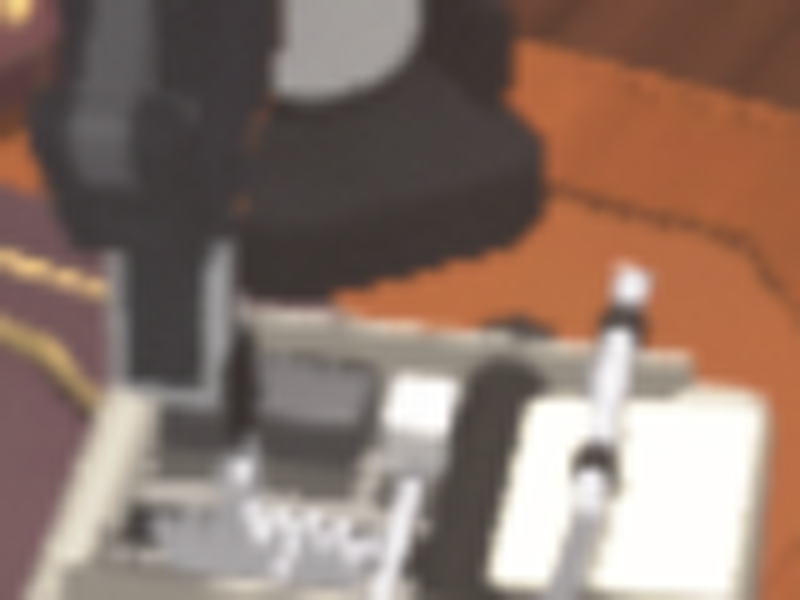

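The finger is behind the pad, and the pointer is at (240,465). Pad at x≈-32 and pointer at x≈-30 put the lever in the third notch, so it started in the second. On to the fourth.

```bash

python3 -m handwheel '[[-0.0015,0,0,0,0,0,0],[0,0,0,0,0,0,0]]' >/dev/null; python3 st.py
python3 -m handwheel '[[-0.0015,0,0,0,0,0,0],[0,0,0,0,0,0,0]]' >/dev/null; python3 st.py
python3 -m handwheel '[[-0.001,0,0,0,0,0,0],[0,0,0,0,0,0,0]]' >/dev/null; python3 st.py
python3 -m handwheel '[[-0.001,0,0,0,0,0,0],[0,0,0,0,0,0,0]]' >/dev/null; python3 st.py
```

```text
10.5 P [-44.5   2.   95.3] F [-1.3  1.1  1.1]
10.75 P [-43.2   1.9  95.2] F [-1.2  0.5  1.7]
11.0 P [-42.3   1.9  95.2] F [-2.2  0.3  2.1]
11.25 P [-41.3   1.9  95.3] F [-3.4 -0.2  1.2]
```

```bash

python3 -m handwheel '[[-0.001,0,0,0,0,0,0],[0,0,0,0,0,0,0]]' >/dev/null; python3 st.py
python3 -m handwheel '[[-0.001,0,0,0,0,0,0],[0,0,0,0,0,0,0]]' >/dev/null; python3 st.py
python3 -m handwheel '[[-0.001,0,0,0,0,0,0],[0,0,0,0,0,0,0]]' >/dev/null; python3 st.py
```

```text
11.5 P [-40.2   1.9  95.3] F [-2.9 -0.1  1.9]
11.75 P [-39.2   1.9  95.3] F [-4.1  0.9  3.2]
12.0 P [-37.1   2.1  95.4] F [0.6 0.4 0.6]
```

```bash

python3 -m handwheel '[[0.015,0,0,0,0,0,0],[0,0,0,0,0,0,0],[0,0,0,0,0,0,0],[0,0,0,0,0,0,0]]' >/dev/null; python3 st.py; python3 - <<'E'
from h import *
f=imaging.grab_frame("scene"); np.save("pics/scene3.npy",f,allow_pickle=True)
for n in ("pics/scene0.npy","pics/scene3.npy"):
    g=load(n); q=toP(cloud(g))*1000; c=g["frame"].astype(int).mean(2)
    k=(abs(q[...,1]+6)<13)&(q[...,2]>66)&(q[...,2]<92)&(q[...,0]<0)&(q[...,0]>-38 if "3" in n else q[...,0]>-75)
    d=k&(c<75)
    print(n,"dark pad x,z",np.median(q[d],0).round(1),"slope",np.polyfit(q[d][:,2],q[d][:,0],1)[0].round(2),"pointer",np.median(q[k&(c>180)],0).round(1))
c=f["frame"][195:255,255:335,::-1]; cv2.imwrite("pics/v3.png",cv2.resize(c,(800,600),interpolation=cv2.INTER_CUBIC))
E
```

```text
12.5 P [-52.8   2.1  95.4] F [ 0.1 -0.5 -0.4]
pics/scene0.npy dark pad x,z [-42.7  -9.8  80.5] slope -0.24 pointer [-39.8 -14.6  67.6]
pics/scene3.npy dark pad x,z [-22.9 -10.8  84.5] slope -0.02 pointer [-26.3 -17.4  70.4]
```

View pics/v3.png

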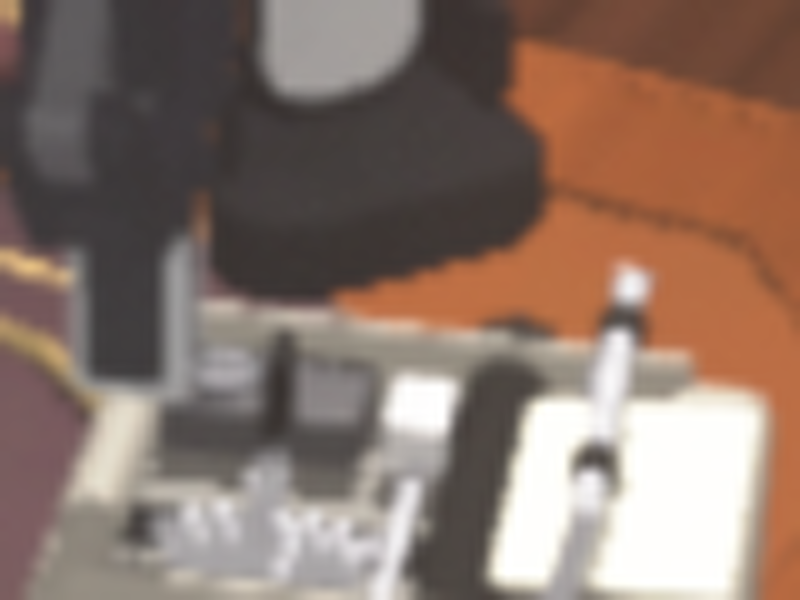

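The pad stands upright at (280,390), with the pointer at mid-quadrant (265,490). That is the fourth notch. One more click.

```bash

python3 -m handwheel '[[-0.01,0,0,0,0,0,0],[-0.006,0,0,0,0,0,0],[0,0,0,0,0,0,0]]' >/dev/null; python3 st.py
python3 -m handwheel '[[-0.001,0,0,0,0,0,0],[0,0,0,0,0,0,0]]' >/dev/null; python3 st.py
python3 -m handwheel '[[-0.001,0,0,0,0,0,0],[0,0,0,0,0,0,0]]' >/dev/null; python3 st.py
python3 -m handwheel '[[-0.001,0,0,0,0,0,0],[0,0,0,0,0,0,0]]' >/dev/null; python3 st.py
```

```text
12.93 P [-36.5   1.9  95.3] F [-1.   0.3  0.3]
13.18 P [-36.3   1.8  95.2] F [-0.8  0.7  0.1]
13.43 P [-35.4   1.8  95.2] F [-2.  -0.9  0.8]
13.68 P [-34.4   1.9  95.2] F [-1.4 -0.  -0.5]
```

```bash

python3 -m handwheel '[[-0.001,0,0,0,0,0,0],[0,0,0,0,0,0,0]]' >/dev/null; python3 st.py
python3 -m handwheel '[[-0.001,0,0,0,0,0,0],[0,0,0,0,0,0,0]]' >/dev/null; python3 st.py
python3 -m handwheel '[[-0.001,0,0,0,0,0,0],[0,0,0,0,0,0,0]]' >/dev/null; python3 st.py
```

```text
13.93 P [-33.4   1.9  95.2] F [-2.7 -0.2 -0.7]
14.18 P [-32.4   1.9  95.2] F [-3.   1.  -0.3]
14.43 P [-31.4   1.9  95.2] F [-5.3 -0.1 -1.2]
```

```bash

python3 -m handwheel '[[-0.001,0,0,0,0,0,0],[0,0,0,0,0,0,0]]' >/dev/null; python3 st.py
```

```text
14.68 P [-28.9   2.3  95.6] F [-0.5 -0.3  0.5]
```

```bash

python3 -m handwheel '[[0.015,0,0,0,0,0,0],[0.015,0,0,0,0,0,0],[0,0,0,0,0,0,0],[0,0,0,0,0,0,0],[0,0,0,0,0,0,0]]' >/dev/null; python3 st.py; python3 - <<'E'
from h import *
f=imaging.grab_frame("scene"); np.save("pics/scene4.npy",f,allow_pickle=True)
q=toP(cloud(f))*1000; c=f["frame"].astype(int).mean(2)
k=(abs(q[...,1]+6)<13)&(q[...,2]>66)&(q[...,2]<92)&(q[...,0]<0)&(q[...,0]>-38); d=k&(c<75)
print("pad",np.median(q[d],0).round(1),"slope",np.polyfit(q[d][:,2],q[d][:,0],1)[0].round(2),"pointer",np.median(q[k&(c>180)],0).round(1))
k=(q[...,2]>80)&(q[...,2]<95)&(q[...,0]>10)&(q[...,0]<60)&(abs(q[...,1])<45); print("bar",np.median(q[k],0).round(1),np.percentile(q[k][:,0],[10,90]).round(1))
E
```

```text
15.3 P [-59.6   2.1  95.4] F [-0.3 -0.2  0. ]
pad [-15.  -10.7  82.4] slope 0.07 pointer [-19.2 -15.2  69.9]
bar [36.9 -8.6 87.2] [34.2 39.6]
```

The pad moved another 7.9 mm, so the lever is in the fifth notch and released. Next I go over and behind the bail bar.

```bash

python3 -m handwheel '[[0,0,-0.025,0,0,0,0],[0,0,-0.025,0,0,0,0],[-0.03,-0.002,0,0,0,0,0],[-0.03,0,0,0,0,0,0],[-0.03,0,0,0,0,0,0],[-0.028,0,0,0,0,0,0],[0,0,0,0,0,0,0],[0,0,0,0,0,0,0]]' >/dev/null; python3 st.py
python3 -m handwheel '[[0,0,0.02,0,0,0,0],[0,0,0.015,0,0,0,0],[0,0,0,0,0,0,0],[0,0,0,0,0,0,0]]' >/dev/null; python3 st.py
```

```text
16.35 P [ 57.2  -0.2 144.9] F [-1.1 -0.3  0. ]
16.85 P [ 57.9   0.2 110.6] F [-0.  -0.6  0.7]
```

```bash

python3 -m handwheel '[[0,0,0.008,0,0,0,0],[0,0,0.007,0,0,0,0],[0,0,0,0,0,0,0]]' >/dev/null; python3 st.py
python3 -m handwheel '[[0.004,0,0,0,0,0,0],[0.004,0,0,0,0,0,0],[0.004,0,0,0,0,0,0],[0,0,0,0,0,0,0]]' >/dev/null; python3 st.py
python3 -m handwheel '[[0.004,0,0,0,0,0,0],[0.004,0,0,0,0,0,0],[0,0,0,0,0,0,0]]' >/dev/null; python3 st.py
python3 -m handwheel '[[0.004,0,0,0,0,0,0],[0.004,0,0,0,0,0,0],[0,0,0,0,0,0,0]]' >/dev/null; python3 st.py
python3 -m handwheel '[[0.004,0,0,0,0,0,0],[0.002,0,0,0,0,0,0],[0,0,0,0,0,0,0]]' >/dev/null; python3 st.py
```

```text
17.23 P [57.5 -0.2 94.7] F [ 0.4  0.2 -2. ]
17.73 P [45.5  0.2 95.4] F [0.1 0.6 0.1]
18.1 P [37.2  0.1 95.2] F [-0.4  0.9  0. ]
18.48 P [29.3  0.1 95.2] F [0.  1.  0.6]
18.85 P [23.6  0.1 95.3] F [ 1.  -0.   0.6]
```

```bash

python3 -m handwheel '[[-0.012,0,0,0,0,0,0],[0,0,-0.02,0,0,0,0],[0,0,0,0,0,0,0]]' >/dev/null; python3 st.py; python3 - <<'E'
from h import *
f=imaging.grab_frame("scene"); np.save("pics/scene5.npy",f,allow_pickle=True)
q=toP(cloud(f))*1000
k=(q[...,2]>70)&(q[...,2]<95)&(q[...,0]>-5)&(q[...,0]<45)&(abs(q[...,1]+28)<14); print("bar",k.sum(),np.median(q[k],0).round(1))
c=f["frame"][180:270,250:370,::-1]; cv2.imwrite("pics/v5.png",cv2.resize(c,(800,600),interpolation=cv2.INTER_CUBIC))
E
```

```text
19.23 P [ 37.3   0.4 116.2] F [-0.6  0.4 -0.1]
bar 55 [ 12.4 -32.7  79.9]
```

View pics/v5.png

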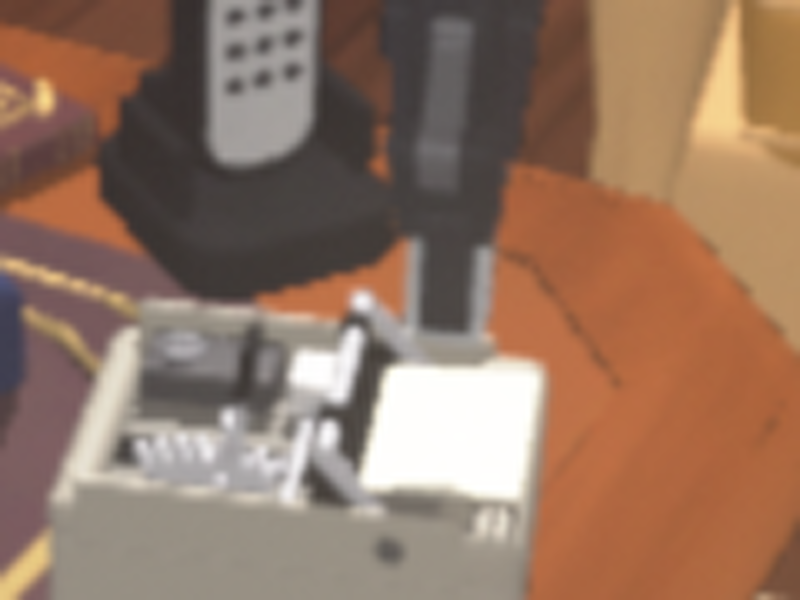

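The bar is lowered forward, lying from (360,300) to (325,435) at about (12,80) mm, and the finger is behind it. Now I press from above.

```bash

python3 -m handwheel '[[0.014,0,0,0,0,0,0],[0.014,0,0,0,0,0,0],[0,0,0.01,0,0,0,0],[0,0,0,0,0,0,0]]' >/dev/null; python3 st.py
python3 -m handwheel '[[0,0,0.003,0,0,0,0],[0,0,0,0,0,0,0]]' >/dev/null; python3 st.py
python3 -m handwheel '[[0,0,0.002,0,0,0,0],[0,0,0,0,0,0,0]]' >/dev/null; python3 st.py
python3 -m handwheel '[[0,0,0.001,0,0,0,0],[0,0,0,0,0,0,0]]' >/dev/null; python3 st.py
python3 -m handwheel '[[0,0,0.001,0,0,0,0],[0,0,0,0,0,0,0]]' >/dev/null; python3 st.py
```

```text
19.77 P [ 7.200e+00 -1.000e-01  1.045e+02] F [ 0.1  0.4 -0.1]
20.02 P [ 8.100e+00 -1.000e-01  1.021e+02] F [ 0.1 -0.5 -0.9]
20.27 P [  7.9  -0.  100.2] F [ 0.2 -0.2  0.1]
20.52 P [ 7.4  0.  99.2] F [-1.5 -0.3  2.9]
20.77 P [ 7.9  0.1 98.3] F [-2.1  0.9  2. ]
```

```bash

python3 -m handwheel '[[0,0,0.001,0,0,0,0],[0,0,0,0,0,0,0]]' >/dev/null; python3 st.py
python3 -m handwheel '[[0,0,0.001,0,0,0,0],[0,0,0,0,0,0,0]]' >/dev/null; python3 st.py
python3 -m handwheel '[[0,0,0.001,0,0,0,0],[0,0,0,0,0,0,0]]' >/dev/null; python3 st.py
python3 -m handwheel '[[0,0,0.001,0,0,0,0],[0,0,0,0,0,0,0]]' >/dev/null; python3 st.py
```

```text
21.02 P [ 7.3  0.1 97.3] F [-4.5  0.4  7.5]
21.27 P [ 6.7  0.2 96.4] F [-7.1 -0.2 10.9]
21.52 P [ 8.4  0.1 95.3] F [0.2 0.2 0.2]
21.77 P [ 8.2 -0.1 94.2] F [-0.8 -0.9 -0.3]
```

It snapped home. I lift off and check.

```bash

python3 -m handwheel '[[0,0,-0.02,0,0,0,0],[0,0,-0.04,0,0,0,0],[0,0,-0.05,0,0,0,0],[0,0,-0.05,0,0,0,0],[0,0,0,0,0,0,0],[0,0,0,0,0,0,0]]' >/dev/null; python3 st.py; python3 - <<'E'
from h import *
f=imaging.grab_frame("scene"); np.save("pics/scene6.npy",f,allow_pickle=True)
q=toP(cloud(f))*1000; c=f["frame"].astype(int); m=c.mean(2)
k=(q[...,2]>68)&(q[...,2]<95)&(q[...,0]>-5)&(q[...,0]<45)&(abs(q[...,1])<42); print("bar",k.sum(),np.median(q[k],0).round(1))
k=(abs(q[...,1]+6)<13)&(q[...,2]>66)&(q[...,2]<92)&(q[...,0]<-6)&(q[...,0]>-38); d=k&(m<75)
print("pad",np.median(q[d],0).round(1),"slope",np.polyfit(q[d][:,2],q[d][:,0],1)[0].round(2))
for n in ("scene0","scene6"):
    g=load(f"pics/{n}.npy"); B=cloud(g).reshape(-1,3); cc=g["frame"].astype(int).reshape(-1,3)
    k=(cc[:,2]>cc[:,0]+15)&(B[:,2]>.02)&(B[:,2]<.06)&(abs(B[:,0]-.39)<.06)&(abs(B[:,1]+.16)<.06); print("bottle",np.median(B[k],0).round(3))
E
```

```text
22.52 P [  7.4   0.  253.8] F [-0.6  0.5 -0.1]
bar 110 [ 5.7 -7.7 73.5]
pad [-15.1 -10.6  81.8] slope -0.02
bottle [ 0.381 -0.175  0.037]
bottle [ 0.38  -0.174  0.037]
```

```bash
python3 -c "
from cell import robot; print(robot.job_done())"
```

```text
the job is handed in; nothing more can be done
None
```

The job is handed in: the lever paused in the fourth notch and now sits in the fifth, the bail has snapped down on its catch, and the ink bottle hasn't moved. The highest wrist readings were about 5.5 N on the lever and 13 N on the bail; no verdict was returned.

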